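# Check the embossing press and pack the craft tray

## Task

Close down the craft table: first check the little embossing press by sliding the blade of the flat gap gauge into the left window of its mouth (the robot's left) until the shoulder meets the press, keeping it there for about a second, then do the same in the right window. Lay the gauge and every clay paddle and brush flat in the tray, each fully down in a compartment shaped for it with its head or blade at the tray's far end. Leave the glue stick, the cardboard tube and the brush jar standing where they are.

Things in the scene. Friction and masses are not known exactly. Their poses are not given: they have to be found in the camera images.
- tray: grey plastic tray, fixed, 164 mm along x, 295 mm along y, floor 4 mm thick, walls to 14 mm. Origin: centre of the underside; x points to the head end (far from the robot). Six compartments along x, from right (-y) to left: paddle, paddle, brush, brush, brush, gauge. No walls over x -37 to 27 mm, from side to side: a finger channel
- lane_paddle_a (a point): paddle compartment (one of two at the tray's right end, either will do); point: centre of its floor, x to its head end, y left, z up. 140 mm long inside; head pocket 46 mm wide, x 27 to 70 mm; handle channel 22 mm wide, x -70 to -37 mm; open finger channel between. A paddle lies with its origin over this point
- lane_paddle_b (a point): paddle compartment (one of two at the tray's right end, either will do); point: centre of its floor, x to its head end, y left, z up. 140 mm long inside; head pocket 46 mm wide, x 27 to 70 mm; handle channel 22 mm wide, x -70 to -37 mm; open finger channel between. A paddle lies with its origin over this point
- lane_brush_a (a point): brush compartment (one of three left of the paddles', any will do); point: centre of its floor, x to its head end, y left, z up. 154 mm long inside; head pocket 36 mm wide, x 27 to 77 mm; handle channel 22 mm wide, x -77 to -37 mm; open finger channel between. A brush lies with its origin over this point
- lane_brush_b (a point): brush compartment (one of three left of the paddles', any will do); point: centre of its floor, x to its head end, y left, z up. 154 mm long inside; head pocket 36 mm wide, x 27 to 77 mm; handle channel 22 mm wide, x -77 to -37 mm; open finger channel between. A brush lies with its origin over this point
- lane_brush_c (a point): brush compartment (one of three left of the paddles', any will do); point: centre of its floor, x to its head end, y left, z up. 154 mm long inside; head pocket 36 mm wide, x 27 to 77 mm; handle channel 22 mm wide, x -77 to -37 mm; open finger channel between. A brush lies with its origin over this point
- lane_gauge (a point): gauge compartment (at the tray's left end); point: centre of its floor, x to its head end, y left, z up. 140 mm long inside; blade pocket 38 mm wide, x 27 to 70 mm; handle channel 26 mm wide, x -70 to -37 mm; the gauge's cross-bar lies in the open finger channel between, its origin at x about -5 mm
- press: small embossing press, fixed: grey base, aluminium jaw, 90 mm along x, 160 along y, 60 high (roller and crank to 155 mm over the rear half). Origin: centre of the underside; x points away from its flat front face, 45 mm in front of the origin, with two windows 60 mm apart, each marked by a brass line above it and a brass dot on the jaw's top
- window_left (a point): centre of the left window of the press's mouth (left as the robot sees it), on the front face, mid-height of the gap, 28.5 mm above the table; x points into the press, y left, z up. The window is 40 mm wide, 9 mm high, 90 mm deep
- window_right (a point): centre of the right window of the press's mouth (right as the robot sees it), on the front face, mid-height of the gap, 28.5 mm above the table; x points into the press, y left, z up. The window is 40 mm wide, 9 mm high, 90 mm deep
- gauge: flat gap gauge, alike top and bottom: steel blade 45 x 30 x 5 mm at mid-height; cross-bar (shoulder) 8 mm long, 48 wide, 18 thick; plywood handle 77 x 16 x 18 mm. Origin: grip point on the handle at mid-thickness (centre of mass), 25 mm behind the shoulder's front face, 70 behind the blade's tip, 60 from the handle's end; x points to the blade, z normal to the flat faces
- paddle_a: wooden clay paddle, up to two alike (may be absent): 12 mm thick, 130 mm long; handle 14 mm wide, square head 38 by 38 mm. Origin: grip point on the handle at mid-thickness, 65 mm from either end (near the centre of mass); x points to the head, z normal to the flat faces; either face may be up
- paddle_b: wooden clay paddle, up to two alike (may be absent): 12 mm thick, 130 mm long; handle 14 mm wide, square head 38 by 38 mm. Origin: grip point on the handle at mid-thickness, 65 mm from either end (near the centre of mass); x points to the head, z normal to the flat faces; either face may be up
- brush_a: flat craft brush, up to three alike (may be absent): 12 mm thick, 144 mm long; black handle 14 mm wide, rigid head (ferrule, grey bristles) 28 mm wide, 52 mm long. Origin: grip point on the handle at mid-thickness, 72 mm from either end (near the centre of mass); x points to the bristles, z normal to the flat faces; either face may be up
- brush_b: flat craft brush, up to three alike (may be absent): 12 mm thick, 144 mm long; black handle 14 mm wide, rigid head (ferrule, grey bristles) 28 mm wide, 52 mm long. Origin: grip point on the handle at mid-thickness, 72 mm from either end (near the centre of mass); x points to the bristles, z normal to the flat faces; either face may be up
- brush_c: flat craft brush, up to three alike (may be absent): 12 mm thick, 144 mm long; black handle 14 mm wide, rigid head (ferrule, grey bristles) 28 mm wide, 52 mm long. Origin: grip point on the handle at mid-thickness, 72 mm from either end (near the centre of mass); x points to the bristles, z normal to the flat faces; either face may be up
- heart: loose flat plywood heart, about 60 mm, 4 mm thick, a bystander; origin under its centre
- star: loose flat plywood star, 46 mm, 4 mm thick, a bystander; origin under its centre
- glue_stick: glue stick standing upright, 28 mm diameter, 95 mm high, to be left standing; origin under its centre
- tube: cardboard tube standing on end, 44 mm diameter, 100 mm high, to be left standing; origin under its centre
- jar: jar holding old brushes, 72 mm diameter, 90 mm high, brush tops to 175 mm, to be left standing; origin under its centre
Not all that is in view belongs to the job. What is shaped like the brush_a but blue or red is not meant.

How it is judged:
On the way, in this order (a step that is already met when the one before it is completed fails the run):
1. the gauge's blade is fully home in the left window, shoulder within about 4 mm of the press's face, for 0.3 s (x of gauge in the frame of window_left above -0.0295 m and y of gauge in the frame of window_left between -0.008 and 0.008 m and z of gauge in the frame of window_left between -0.006 and 0.006 m and angle between the x axis of gauge and the x axis of window_left, either way round below 0.12 rad and angle between the z axis of gauge and the z axis of window_left, either way round below 0.15 rad), for 0.3 s.
2. the gauge's blade is fully home in the right window, shoulder within about 4 mm of the press's face, for 0.3 s (x of gauge in the frame of window_right above -0.0295 m and y of gauge in the frame of window_right between -0.008 and 0.008 m and z of gauge in the frame of window_right between -0.006 and 0.006 m and angle between the x axis of gauge and the x axis of window_right, either way round below 0.12 rad and angle between the z axis of gauge and the z axis of window_right, either way round below 0.15 rad), for 0.3 s.
At the end, for the whole second after the job is handed in: every paddle, brush and the gauge present is at rest in its kind of compartment, head to the head end: within 14 mm along and 8 mm across its resting place, 3.5 mm of lying on the floor, 0.15 rad of the compartment's direction and 0.08 rad of flat (((x of paddle_a in the frame of lane_paddle_a between -0.014 and 0.014 m and y of paddle_a in the frame of lane_paddle_a between -0.008 and 0.008 m and z of paddle_a in the frame of lane_paddle_a between 0.0025 and 0.0095 m and angle between the x axis of paddle_a and the x axis of lane_paddle_a, either way round below 0.15 rad and angle between the z axis of paddle_a and the z axis of lane_paddle_a, either way round below 0.08 rad) or (x of paddle_a in the frame of lane_paddle_b between -0.014 and 0.014 m and y of paddle_a in the frame of lane_paddle_b between -0.008 and 0.008 m and z of paddle_a in the frame of lane_paddle_b between 0.0025 and 0.0095 m and angle between the x axis of paddle_a and the x axis of lane_paddle_b, either way round below 0.15 rad and angle between the z axis of paddle_a and the z axis of lane_paddle_b, either way round below 0.08 rad)) and ((x of paddle_b in the frame of lane_paddle_a between -0.014 and 0.014 m and y of paddle_b in the frame of lane_paddle_a between -0.008 and 0.008 m and z of paddle_b in the frame of lane_paddle_a between 0.0025 and 0.0095 m and angle between the x axis of paddle_b and the x axis of lane_paddle_a, either way round below 0.15 rad and angle between the z axis of paddle_b and the z axis of lane_paddle_a, either way round below 0.08 rad) or (x of paddle_b in the frame of lane_paddle_b between -0.014 and 0.014 m and y of paddle_b in the frame of lane_paddle_b between -0.008 and 0.008 m and z of paddle_b in the frame of lane_paddle_b between 0.0025 and 0.0095 m and angle between the x axis of paddle_b and the x axis of lane_paddle_b, either way round below 0.15 rad and angle between the z axis of paddle_b and the z axis of lane_paddle_b, either way round below 0.08 rad)) and ((x of brush_a in the frame of lane_brush_a between -0.014 and 0.014 m and y of brush_a in the frame of lane_brush_a between -0.008 and 0.008 m and z of brush_a in the frame of lane_brush_a between 0.0025 and 0.0095 m and angle between the x axis of brush_a and the x axis of lane_brush_a, either way round below 0.15 rad and angle between the z axis of brush_a and the z axis of lane_brush_a, either way round below 0.08 rad) or (x of brush_a in the frame of lane_brush_b between -0.014 and 0.014 m and y of brush_a in the frame of lane_brush_b between -0.008 and 0.008 m and z of brush_a in the frame of lane_brush_b between 0.0025 and 0.0095 m and angle between the x axis of brush_a and the x axis of lane_brush_b, either way round below 0.15 rad and angle between the z axis of brush_a and the z axis of lane_brush_b, either way round below 0.08 rad) or (x of brush_a in the frame of lane_brush_c between -0.014 and 0.014 m and y of brush_a in the frame of lane_brush_c between -0.008 and 0.008 m and z of brush_a in the frame of lane_brush_c between 0.0025 and 0.0095 m and angle between the x axis of brush_a and the x axis of lane_brush_c, either way round below 0.15 rad and angle between the z axis of brush_a and the z axis of lane_brush_c, either way round below 0.08 rad)) and ((x of brush_b in the frame of lane_brush_a between -0.014 and 0.014 m and y of brush_b in the frame of lane_brush_a between -0.008 and 0.008 m and z of brush_b in the frame of lane_brush_a between 0.0025 and 0.0095 m and angle between the x axis of brush_b and the x axis of lane_brush_a, either way round below 0.15 rad and angle between the z axis of brush_b and the z axis of lane_brush_a, either way round below 0.08 rad) or (x of brush_b in the frame of lane_brush_b between -0.014 and 0.014 m and y of brush_b in the frame of lane_brush_b between -0.008 and 0.008 m and z of brush_b in the frame of lane_brush_b between 0.0025 and 0.0095 m and angle between the x axis of brush_b and the x axis of lane_brush_b, either way round below 0.15 rad and angle between the z axis of brush_b and the z axis of lane_brush_b, either way round below 0.08 rad) or (x of brush_b in the frame of lane_brush_c between -0.014 and 0.014 m and y of brush_b in the frame of lane_brush_c between -0.008 and 0.008 m and z of brush_b in the frame of lane_brush_c between 0.0025 and 0.0095 m and angle between the x axis of brush_b and the x axis of lane_brush_c, either way round below 0.15 rad and angle between the z axis of brush_b and the z axis of lane_brush_c, either way round below 0.08 rad)) and ((x of brush_c in the frame of lane_brush_a between -0.014 and 0.014 m and y of brush_c in the frame of lane_brush_a between -0.008 and 0.008 m and z of brush_c in the frame of lane_brush_a between 0.0025 and 0.0095 m and angle between the x axis of brush_c and the x axis of lane_brush_a, either way round below 0.15 rad and angle between the z axis of brush_c and the z axis of lane_brush_a, either way round below 0.08 rad) or (x of brush_c in the frame of lane_brush_b between -0.014 and 0.014 m and y of brush_c in the frame of lane_brush_b between -0.008 and 0.008 m and z of brush_c in the frame of lane_brush_b between 0.0025 and 0.0095 m and angle between the x axis of brush_c and the x axis of lane_brush_b, either way round below 0.15 rad and angle between the z axis of brush_c and the z axis of lane_brush_b, either way round below 0.08 rad) or (x of brush_c in the frame of lane_brush_c between -0.014 and 0.014 m and y of brush_c in the frame of lane_brush_c between -0.008 and 0.008 m and z of brush_c in the frame of lane_brush_c between 0.0025 and 0.0095 m and angle between the x axis of brush_c and the x axis of lane_brush_c, either way round below 0.15 rad and angle between the z axis of brush_c and the z axis of lane_brush_c, either way round below 0.08 rad)) and x of gauge in the frame of lane_gauge between -0.019 and 0.009 m and y of gauge in the frame of lane_gauge between -0.008 and 0.008 m and z of gauge in the frame of lane_gauge between 0.0055 and 0.0125 m and angle between the x axis of gauge and the x axis of lane_gauge, either way round below 0.15 rad and angle between the z axis of gauge and the z axis of lane_gauge, either way round below 0.08 rad and linear speed of each of paddle_a, paddle_b, brush_a, brush_b, brush_c, gauge below 0.02 m/s); the robot touches nothing.
It fails at once if the glue stick is knocked over or shifted by more than 5 cm (distance of glue_stick from where it was at the start of the episode above 0.05 m or angle between glue_stick's own z axis and vertical above 0.5 rad).
It fails at once if the cardboard tube is knocked over or shifted by more than 5 cm (distance of tube from where it was at the start of the episode above 0.05 m or angle between tube's own z axis and vertical above 0.5 rad).
It fails at once if the brush jar is knocked over or shifted by more than 5 cm (distance of jar from where it was at the start of the episode above 0.05 m or angle between jar's own z axis and vertical above 0.5 rad).
Of paddle_a, paddle_b, brush_a, brush_b, brush_c only 3 to 5 are there at a start; the rules pass over those that are not, and their reading is None.
At some moment in a run one of paddle_a, paddle_b, brush_a, brush_b, brush_c may be knocked a few centimetres aside while the robot is not near it.
Once in a run the grip may slacken for a moment while it holds something.
It also fails if it takes over 210 s, if anything falls off the work surface, if the arm or the gripper's body presses on something with over 40 N, if the wrist force passes 120 N, or if a joint passes its speed limit or range.

## Robot

A 7-joint arm with a two-finger parallel gripper is mounted at the origin on the work surface. World frame = base frame: x ahead of the robot, y to its left, z up, the work surface at z = 0. Lengths are in m, angles in rad, forces in N, time in s.
With the tool pointing down it reaches from about 0.425 to 0.925 m from the base axis. Payload 6.8 kg.
Tool frame: the origin (TCP) lies on the front face of the gripper's body, between the roots of the fingers; the fingertips stand 73 mm ahead of it and the grasp point (between the pads) lies 54 mm ahead of it (env.nose_length is the distance from the TCP to the fingertips, in m); z points along the fingers, y is the line along which they close (so a half turn about z gives the same grasp; the last joint's range is limited). The gripper opens to 85 mm and grips with 20 to 120 N. Pads are 22 mm wide; open, the fingers measure 114 mm over their backs; the gripper's body (76 mm by 85 mm) begins 54 mm behind the grasp point. The pads swing forward as they close: fully open they stand 13 mm farther back than shut.
Start: joints at [-1.453, 0.477, 0.022, 1.555, -0.011, 1.109, -0.083], TCP at [0.151, 0.658, 0.304] pointing down, gripper open.
Joint ranges: [-2.96, 2.96], [-0.34, 2.1], [-1.41, 1.46], [0.24, 2.44], [-1.37, 4.51], [0.17, 1.92], [-2.96, 2.96]. Speed limits (rad/s): [2.39, 2.39, 3.14, 3.14, 3.14, 3.14, 3.14].

## Interface

Orientations are given as a unit quaternion [w, x, y, z].
In Python, from cell import env, kin, camera, calibration, job gives the robot as it stands. The module is installed in compiled form; this text tells all that it offers. Calls block until the motion is done:
- env.reach(position, orientation): joint-space move of the TCP to a pose.
- env.movel(position, velocity=0.15, rot=None, stop_force=None): straight line of the TCP; rot=None keeps the orientation; velocity is the mean speed in m/s. With stop_force (N) it stops when the force on the tool has changed by that much, and returns True; else False.
- env.goto_joints(angles): joint-space move.
- env.grip(opening, f_grip=None): finger opening in m; f_grip is the grip in N (None keeps the last); returns when the fingers have stopped.
- env.dwell(seconds).
- kin.inverse_kinematics(position, orientation): joint angles nearest the present ones, or None.
- env.get_state(): the state.
- camera(name): name is "side" or "top"; returns (picture, depth): 420x560x3 uint8, blue, green, red; 420x560 float32, m along the optical axis (not along the pixel's ray), 0 where there is no reading.
- calibration(name): a dict with "fx", "fy", "cx", "cy" (pixels), "k1" (the pictures are not rectified: a ray, as slopes to the right and down, at radius r is drawn at 1 + k1 r^2 times it, then the intrinsics apply), "rvec" (rotation vector, rad) and "tvec" (3), from world to camera coordinates, as OpenCV has them. Camera axes: x right, y down, z forward; pixel columns grow to the right and rows downward; lengths in m; the calibration is good to about 2 mm. A picture is of the moment at which its call begins. calibration takes no time and is no camera call.
A pose or a line that the arm cannot do raises env.PlanningError and nothing moves.
- job.job_done(): hands the job in; it is judged then, once.
The state is a dict: "time": time; "qpos": joint angles; "joint_velocities": joint speeds; "joint_torque": joint torques, N m; "tcp_pos": TCP position; "orientation": TCP orientation; "force": force on the tool from outside, world axes, zero at the start; "torque": the same for the moment, N m; "opening": finger opening in m; "gripper_force": force on a finger pad.
Only numpy, scipy, OpenCV 4.12 (cv2) and the standard library are available. Lean on these libraries where they do the work, as an engineer would, in place of code of your own. Each camera call takes 0.05 s, during which the arm holds its last target. There are 200 camera calls.

## Working session

There is one attempt and no reset: what is moved stays moved. The work goes in short steps, each a Python script; the robot and the scene stay as the last script left them, time stands still between calls to the robot, and variables do not carry over. Pictures are saved under pics/ and viewed, at most 14 in all, crops included, and the job is handed in when it is done.

```bash
mkdir -p pics; ls
python3 - <<'E'
from cell import env,kin,camera,calibration
import cv2,numpy as np
for n in("top","side"):
    p,d=camera(n); cv2.imwrite(f"pics/{n}0.png",p); np.savez(f"{n}0.npz",p=p,d=d)
    c=calibration(n); print(n,{k:np.round(v,4).tolist() for k,v in c.items()}, (d>0).mean())
    R=cv2.Rodrigues(np.array(c["rvec"],float))[0]; print((-R.T@np.array(c["tvec"]).ravel()).round(3))
s=env.get_state(); print(s)
E
```

```text
pics
top {'fx': 468.0243, 'fy': 468.0243, 'cx': 283.3265, 'cy': 215.5366, 'k1': -0.0508, 'rvec': [1.9626, -2.2653, 0.238], 'tvec': [-0.0201, 0.5111, 1.1006]} 0.9961479591836735
[ 0.267 -0.057  1.182]
side {'fx': 507.0836, 'fy': 507.0836, 'cx': 268.7881, 'cy': 210.6016, 'k1': 0.0266, 'rvec': [2.1996, -0.316, 0.1584], 'tvec': [-0.5282, 0.0744, 1.5696]} 0.9933418367346939
[ 0.166 -1.307  1.006]
{'time': 0.1, 'qpos': array([-1.45308797,  0.47775507,  0.02232733,  1.55631632, -0.01151233,
        1.10929971, -0.08311687]), 'joint_velocities': array([ 0.00017887, -0.00033691, -0.0006893 , -0.00267173, -0.00031044,
       -0.0016899 ,  0.00060468]), 'joint_torque': array([ 3.95726369e-03, -5.97757888e+01,  1.61300205e+00, -2.81951147e+01,
        1.27003514e-02,  5.08462836e-03,  2.12374038e-07]), 'tcp_pos': array([0.15102855, 0.65747769, 0.30301261]), 'orientation': array([-4.17317248e-05,  1.12658641e-01,  9.93633408e-01, -8.24302217e-04]), 'force': array([-0.22622785, -0.26077177,  0.45704548]), 'torque': array([-3.12475492e-02,  4.48313958e-03,  4.11056684e-05]), 'gripper_force': 0.0, 'opening': 0.08547346798628666}
```

View pics/top0.png

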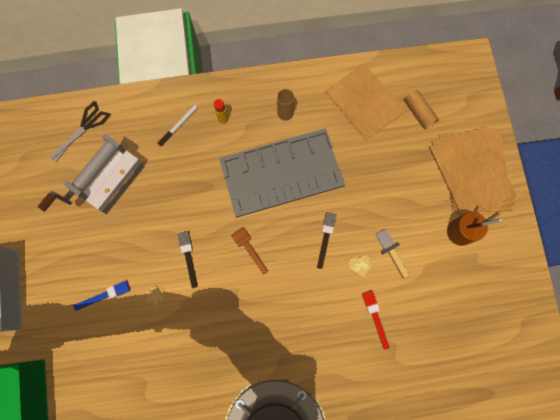

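View pics/side0.png

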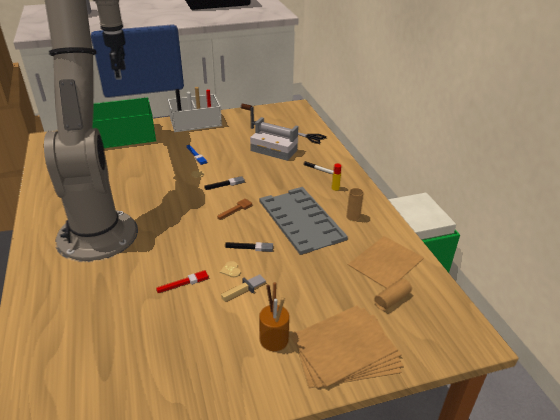

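The top view shows two black brushes at about (188,258) and (327,240), the paddle at (250,250) and the gauge at (392,252). The tray is at (282,172) and the press at (110,175). The blue and red brushes are decoys. In the side view the same brushes appear at (225,183) and (249,246), the paddle at (235,209), the gauge at (244,289) and the press at (275,140).

```bash
cat > vis.py <<'E'
import cv2,numpy as np
from cell import camera,calibration
def cal(n):
    c=calibration(n); K=np.array([[c["fx"],0,c["cx"]],[0,c["fy"],c["cy"]],[0,0,1.]])
    return K,np.array([c["k1"],0,0,0.]),cv2.Rodrigues(np.array(c["rvec"],float))[0],np.array(c["tvec"],float).ravel()
def rays(n,uv):
    K,D,R,t=cal(n); q=cv2.undistortPoints(np.asarray(uv,float).reshape(-1,1,2),K,D)[:,0]
    return -R.T@t, np.c_[q,np.ones(len(q))]@R
def plane(n,uv,z):
    o,d=rays(n,uv); return o+d*((z-o[2])/d[:,2])[:,None]
def cloud(n,depth):
    v,u=np.mgrid[:420,:560]; o,d=rays(n,np.c_[u.ravel(),v.ravel()])
    P=(o+d*depth.ravel()[:,None]).reshape(420,560,3); P[depth<=0]=np.nan; return P
def project(n,P):
    K,D,R,t=cal(n); return cv2.projectPoints(np.asarray(P,float).reshape(-1,1,3),cv2.Rodrigues(R)[0],t,K,D)[0][:,0]
def two(uvt,uvs):
    (a,d),(b,e)=rays("top",[uvt]),rays("side",[uvs]); d,e=d[0],e[0]
    s,_,_,_=np.linalg.lstsq(np.c_[d,-e],b-a,rcond=None); return (a+s[0]*d+b+s[1]*e)/2,np.linalg.norm(a+s[0]*d-b-s[1]*e)
E
python3 - <<'E'
from vis import *
for n in("top","side"):
    f=np.load(f"{n}0.npz"); P=cloud(n,f["d"]); Z=P[...,2]
    tab=(np.abs(Z)<.03)&(P[...,0]>.3)&(P[...,0]<.9)&(abs(P[...,1])<.5)
    print(n,"table med/std",np.nanmedian(Z[tab]),np.nanstd(Z[tab]))
    A=np.c_[P[tab][:,:2],np.ones(tab.sum())]; print(np.linalg.lstsq(A,P[tab][:,2],rcond=None)[0])
    m=((Z>.005)&(Z<.2)&(P[...,0]>.2)&(P[...,0]<1.)&(abs(P[...,1])<.75)).astype(np.uint8)
    k,l,st,c=cv2.connectedComponentsWithStats(m)
    for i in range(1,k):
        if st[i,4]<60: continue
        q=P[l==i]; rgb=f["p"][l==i].mean(0).astype(int); r=cv2.minAreaRect(q[:,:2].astype(np.float32)*1000)
        print(st[i,4],c[i].round(),"z50/95",np.nanpercentile(q[:,2],[50,95]).round(4),rgb,np.round(r[0]),np.round(r[1]),round(r[2]))
p=np.load("top0.npz")["p"]
a=cv2.resize(p[120:220,30:160],None,fx=3,fy=3,interpolation=2); b=cv2.resize(p[120:225,210:355],None,fx=3,fy=3,interpolation=2); 
c=cv2.resize(p[205:305,160:430],None,fx=2.9,fy=2.9,interpolation=2)
W=np.zeros((600,800,3),np.uint8); W[:300,:390]=a; W[:300,395:800]=b[:300,:405]; W[310:600,:783]=c; cv2.imwrite("pics/crop.png",W)
E
```

```text
top table med/std 0.0008796791413927529 0.004206005380014281
[ 0.00139542 -0.00069065  0.00080475]
467 [285. 104.] z50/95 [0.0631 0.0994] [ 39  76 110] [ 796. -140.] [43. 47.] 72
677 [421. 109.] z50/95 [0.0393 0.0459] [ 55 112 163] [ 753. -504.] [112.  61.] 23
229 [221. 111.] z50/95 [0.066 0.097] [ 17  71 154] [801.  29.] [25. 25.] 51
507 [ 84. 125.] z50/95 [0.0088 0.0134] [62 81 99] [816. 421.] [ 72. 194.] 45
259 [176. 126.] z50/95 [0.0123 0.0169] [107 132 150] [799. 154.] [ 18. 145.] 41
6182 [473. 181.] z50/95 [0.0155 0.0919] [ 55 117 174] [ 524. -604.] [201. 310.] 89
3643 [282. 173.] z50/95 [0.0113 0.0172] [ 98 112 120] [ 632. -105.] [172. 298.] 9
3356 [101. 178.] z50/95 [0.0626 0.1482] [116 131 150] [662. 393.] [162. 266.] 42
424 [326. 236.] z50/95 [0.0121 0.016 ] [ 78  96 114] [ 434. -190.] [ 29. 145.] 69
426 [248. 247.] z50/95 [0.0119 0.0161] [ 38  87 153] [432.   1.] [129.  38.] 26
498 [392. 251.] z50/95 [0.0146 0.0206] [100 143 171] [ 377. -355.] [129.  46.] 28
450 [187. 255.] z50/95 [0.0121 0.0158] [ 76  93 110] [436. 161.] [147.  29.] 4
1624 [  9. 290.] z50/95 [0.0491 0.086
[... 1028 characters left out ...]
0102 0.0174] [ 95 100 103] [ 627. -101.] [179. 316.] 9
429 [354. 203.] z50/95 [0.0665 0.0985] [ 46  80 111] [827. -80.] [191.  47.] 60
207 [236. 207.] z50/95 [0.0121 0.0164] [ 37  76 128] [437.  -2.] [144.  49.] 37
277 [251. 245.] z50/95 [0.0119 0.0155] [68 73 80] [ 431. -193.] [ 42. 141.] 76
102 [230. 269.] z50/95 [0.0065 0.0091] [101 167 204] [ 363. -270.] [54. 55.] 45
234 [193. 278.] z50/95 [0.0118 0.0156] [ 48  57 173] [ 245. -277.] [93. 38.] 10
413 [244. 286.] z50/95 [0.0145 0.0214] [ 95 126 148] [ 375. -356.] [137.  51.] 24
617 [394. 293.] z50/95 [0.039  0.0462] [ 60 105 145] [ 759. -489.] [143.  63.] 35
7013 [331. 342.] z50/95 [0.0156 0.0927] [ 60 112 159] [ 518. -580.] [266. 384.] 56
```

View pics/crop.png

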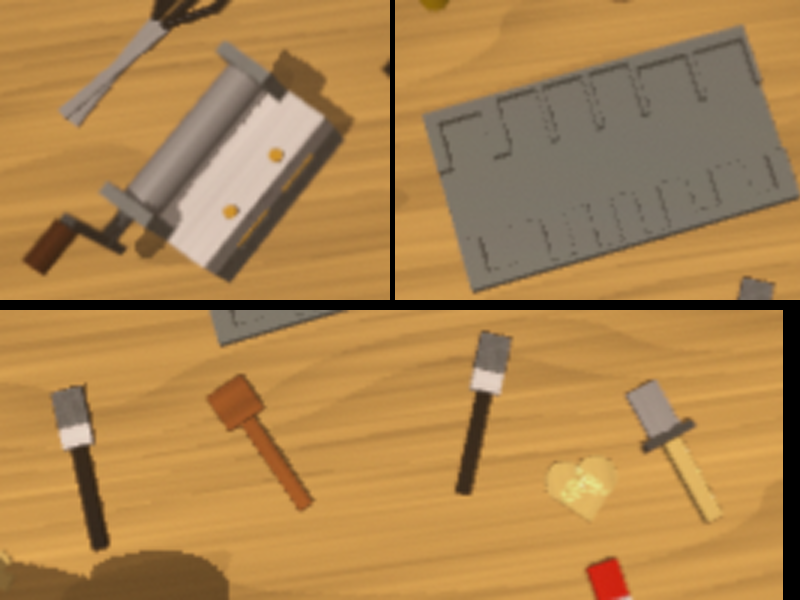

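The crop shows the press's white jaw top with brass dots at top-view pixels (122,172) and (107,190). Its front face points to the lower right. The tray's lane walls show only as faint dark lines. Next I measure exact poses and make a rectified view of the tray.

```bash
cat >> vis.py <<'E'
def tool(n,p,xy,half,kind,r=.11):
    """pose (x,y,yaw,length) of a flat tool near xy: silhouette cast onto its mid-thickness plane"""
    hsv=cv2.cvtColor(p,cv2.COLOR_BGR2HSV).astype(int); H,S,V=hsv[...,0],hsv[...,1],hsv[...,2]
    v,u=np.mgrid[:420,:560]; W=plane(n,np.c_[u.ravel(),v.ravel()],half).reshape(420,560,3)[...,:2]
    near=np.hypot(*(W-np.array(xy)).transpose(2,0,1))<r
    if kind=="brush": m=(S<90)|(V<75)
    elif kind=="paddle": m=(H<13)&(S>130)
    else: m=(S<95)
    m=cv2.morphologyEx((m&near).astype(np.uint8),cv2.MORPH_CLOSE,np.ones((3,3)))
    k,l,st,c=cv2.connectedComponentsWithStats(m)
    i=1+np.argmax(st[1:,4]); ys,xs=np.where(l==i); Q=plane(n,np.c_[xs,ys],half)[:,:2]
    return Q,np.c_[xs,ys]
def axis(Q,L,head_w):
    """centreline of a tool from its mask: PCA, then the heavy (wide) end is the head"""
    c=Q.mean(0); w,V=np.linalg.eigh(np.cov((Q-c).T)); a=V[:,1]
    if True:
        s=(Q-c)@a
        if abs(s.max())>abs(s.min()): a=-a      # centroid lies nearer the head end
        s=(Q-c)@a; b=np.array([-a[1],a[0]]); t=(Q-c)@b
        sb=np.arange(s.min()+.004,s.max()-.004,.004); mid=[(t[abs(s-x)<.003].min()+t[abs(s-x)<.003].max())/2 for x in sb]
        g,h=np.polyfit(sb,mid,1); sm=(s.max()+s.min())/2
        o=c+a*sm+b*(g*sm+h); return o,np.arctan2(a[1],a[0])+np.arctan(g),s.max()-s.min()
E
python3 - <<'E'
from vis import *
p=np.load("top0.npz")["p"]; q=np.load("side0.npz")["p"]
for nm,xy,k in(("brR",(.434,-.19),"brush"),("brL",(.436,.161),"brush"),("pad",(.432,.001),"paddle")):
    for n,im in(("top",p),("side",q)):
        Q,_=tool(n,im,xy,.006,k); o,y,L=axis(Q,0,0); print(nm,n,o.round(4),round(np.degrees(y),1),round(L,4),len(Q))
# gauge: wood handle not separable from table by saturation -> blade+bar colour, and depth silhouette
for n,im in(("top",p),("side",q)):
    Q,uv=tool(n,im,(.377,-.355),.009,"g"); o,y,L=axis(Q,0,0); print("gauge steel",n,o.round(4),round(np.degrees(y),1),round(L,4),len(Q),uv.min(0),uv.max(0))
    P=cloud(n,np.load(n+"0.npz")["d"]); m=(P[...,2]>.006)&(np.hypot(P[...,0]-.377,P[...,1]+.355)<.085)&(P[...,2]<.05)
    ys,xs=np.where(m); Q=plane(n,np.c_[xs,ys],.009)[:,:2]; o,y,L=axis(Q,0,0); print("gauge depth",n,o.round(4),round(np.degrees(y),1),round(L,4))
# press dots
D={}
for n,im in(("top",p),("side",q)):
    h=cv2.cvtColor(im,cv2.COLOR_BGR2HSV).astype(int)
    v,u=np.mgrid[:420,:560]; W=plane(n,np.c_[u.ravel(),v.ravel()],.06).reshape(420,560,3)
    m=(h[...,1]>75)&(h[...,0]>8)&(h[...,0]<30)&(np.hypot(W[...,0]-.64,W[...,1]-.375)<.06)
    k,l,st,c=cv2.connectedComponentsWithStats(m.astype(np.uint8))
    D[n]=[(c[i],st[i,4]) for i in range(1,k)]; print(n,[(c[i].round(1),st[i,4],plane(n,[c[i]],.06)[0].round(4)) for i in range(1,k)])
# tray
h=cv2.cvtColor(p,cv2.COLOR_BGR2HSV)
for n,im in(("top",p),("side",q)):
    h=cv2.cvtColor(im,cv2.COLOR_BGR2HSV)
    v,u=np.mgrid[:420,:560]; W=plane(n,np.c_[u.ravel(),v.ravel()],.007).reshape(420,560,3)
    m=(h[...,1]<75)&(np.hypot(W[...,0]-.632,W[...,1]+.105)<.2)
    m=cv2.morphologyEx(m.astype(np.uint8),cv2.MORPH_OPEN,np.ones((5,5)))
    k,l,st,c=cv2.connectedComponentsWithStats(m); i=1+np.argmax(st[1:,4]); ys,xs=np.where(l==i)
    r=cv2.minAreaRect((plane(n,np.c_[xs,ys],.007)[:,:2]*1000).astype(np.float32)); print("tray",n,r)
    if n=="top":
        (cx,cy),(w,hh),a=r
        print(cv2.boxPoints(r).round(1).tolist())
E
```

```text
brR top [ 0.4348 -0.1901] -21.0 0.1422 357
brR side [ 0.4329 -0.189 ] -20.2 0.1404 307
brL top [0.4364 0.159 ] 6.6 0.1415 396
brL side [0.4347 0.1606] 6.6 0.1439 213
pad top [4.334e-01 1.000e-04] 26.7 0.1248 276
pad side [0.4326 0.0017] 26.3 0.1268 156
gauge steel top [ 0.4123 -0.3417] -162.0 0.0519 251 [376 229] [398 252]Traceback (most recent call last):
  File "<stdin>", line 10, in <module>
  File "vis.py", line 38, in axis
    sb=np.arange(s.min()+.004,s.max()-.004,.004); mid=[(t[abs(s-x)<.003].min()+t[abs(s-x)<.003].max())/2 for x in sb]
                                                        ~~~~~~~~~~~~~~~~~~~~^^
    return umr_minimum(a, axis, None, out, keepdims, initial, where)
ValueError: zero-size array to reduction operation minimum which has no identity
```

```bash
cat > m2.py <<'E'
from vis import *
p=np.load("top0.npz")["p"]; q=np.load("side0.npz")["p"]
for n,im in(("top",p),("side",q)):
    P=cloud(n,cv2.medianBlur(np.load(n+"0.npz")["d"],3)); m=(P[...,2]>.007)&(np.hypot(P[...,0]-.377,P[...,1]+.355)<.085)&(P[...,2]<.05)
    k,l,st,c=cv2.connectedComponentsWithStats(m.astype(np.uint8)); i=1+np.argmax(st[1:,4])
    ys,xs=np.where(l==i); Q=plane(n,np.c_[xs,ys],.009)[:,:2]; o,y,L=axis(Q,0,0); print("gauge depth",n,o.round(4),round(np.degrees(y),1),round(L,4))
    h=cv2.cvtColor(im,cv2.COLOR_BGR2HSV).astype(int)
    W=plane(n,np.indices((420,560))[::-1].reshape(2,-1).T,.009).reshape(420,560,3)
    st_=(h[...,1]<95)&(np.hypot(W[...,0]-.412,W[...,1]+.34)<.045); wd=(l==i)&(h[...,1]>=95)
    bl,hd=W[st_][:,:2],W[wd][:,:2]; e=bl.mean(0)-hd.mean(0); print(" steel c",bl.mean(0).round(4),"handle c",hd.mean(0).round(4),"dir",round(np.degrees(np.arctan2(e[1],e[0])),1),st_.sum(),wd.sum())
    W=plane(n,np.indices((420,560))[::-1].reshape(2,-1).T,.06).reshape(420,560,3)
    m=(h[...,1]>75)&(h[...,0]>8)&(h[...,0]<30)&(np.hypot(W[...,0]-.64,W[...,1]-.375)<.06)
    k,l,st,c=cv2.connectedComponentsWithStats(m.astype(np.uint8))
    for i in range(1,k):
        if st[i,4]>3: print(n,"brass",c[i].round(1),st[i,4],plane(n,[c[i]],.06)[0].round(4))
    # jaw top: bright, unsaturated
    m=((h[...,1]<60)&(h[...,2]>165)&(np.hypot(W[...,0]-.65,W[...,1]-.38)<.12)).astype(np.uint8)
    k,l,st,c=cv2.connectedComponentsWithStats(m); i=1+np.argmax(st[1:,4]); ys,xs=np.where(l==i)
    r=cv2.minAreaRect((plane(n,np.c_[xs,ys],.06)[:,:2]*1000).astype(np.float32)); print("jaw",n,np.round(r[0]),np.round(r[1]),r[2],cv2.boxPoints(r).round().tolist())
    W=plane(n,np.indices((420,560))[::-1].reshape(2,-1).T,.007).reshape(420,560,3)
    m=((h[...,1]<75)&(np.hypot(W[...,0]-.632,W[...,1]+.105)<.2)).astype(np.uint8); m=cv2.morphologyEx(cv2.morphologyEx(m,cv2.MORPH_CLOSE,np.ones((5,5))),cv2.MORPH_OPEN,np.ones((7,7)))
    k,l,st,c=cv2.connectedComponentsWithStats(m); i=1+np.argmax(st[1:,4]); ys,xs=np.where(l==i)
    r=cv2.minAreaRect((plane(n,np.c_[xs,ys],.007)[:,:2]*1000).astype(np.float32)); print("tray",n,r)
    if n=="top": T=r
(cx,cy),(w,hh),a=T; a=np.radians(a); ex=np.array([np.cos(a),np.sin(a)])
if abs(ex[0])<.7: ex=np.array([-ex[1],ex[0]])
if ex[0]<0: ex=-ex
ey=np.array([-ex[1],ex[0]]); print("tray yaw",np.degrees(np.arctan2(ex[1],ex[0])))
X,Y=np.meshgrid(np.linspace(160,-160,800),np.linspace(90,-90,450)) # cols: y left->right, rows: x far->near
G=np.array([cx,cy])/1000+(Y[...,None]*ex+X[...,None]*ey)/1000
uv=project("top",np.dstack([G,np.full(X.shape,.014)])).astype(np.float32).reshape(450,800,2)
im=cv2.remap(p,uv[...,0],uv[...,1],cv2.INTER_CUBIC); im=cv2.convertScaleAbs(im,alpha=1.8,beta=-70)
for y in range(-150,151,50): cv2.line(im,(int((160-y)*2.5),0),(int((160-y)*2.5),12),(0,0,255),1)
cv2.imwrite("pics/tray.png",im)
E
python3 m2.py
python3 - <<'E'
from cell import env
import numpy as np
env.reach([.5,.3,.35],[0,0,1,0]); print(env.get_state()["qpos"].round(2),env.get_state()["time"])
E
```

```text
gauge depth top [ 0.3751 -0.3546] 17.8 0.1296
 steel c [ 0.4112 -0.3424] handle c [ 0.3549 -0.3616] dir 18.8 251 247
top brass [ 75.5 175.4] 77 [0.6786 0.4115 0.06  ]
top brass [ 80.6 202.3] 318 [0.6068 0.402  0.06  ]
top brass [106.2 189.9] 23 [0.6293 0.336  0.06  ]
top brass [110.3 198.4] 7 [0.6059 0.3272 0.06  ]
jaw top [658. 328.] [ 55. 152.] 46.28280258178711 [[584.0, 361.0], [694.0, 256.0], [732.0, 296.0], [623.0, 401.0]]
tray top ((630.586181640625, -105.72151184082031), (164.76431274414062, 294.5665283203125), 8.19693374633789)
gauge depth side [ 0.3718 -0.3509] 17.9 0.1321
 steel c [ 0.4079 -0.342 ] handle c [ 0.3505 -0.3568] dir 14.4 196 210
side brass [252.  131.9] 39 [0.5998 0.4002 0.06  ]
side brass [262.8 138.4] 5 [0.6261 0.3385 0.06  ]
jaw side [656. 330.] [ 54. 153.] 46.873695373535156 [[582.0, 363.0], [694.0, 258.0], [730.0, 297.0], [618.0, 402.0]]
tray side ((628.1068115234375, -102.8536376953125), (169.96051025390625, 310.4040832519531), 8.404531478881836)
tray yaw 8.19693374633789
[-0.8   0.29  0.19  1.74 -0.06  1.12  0.98] 1.925
```

View pics/tray.png

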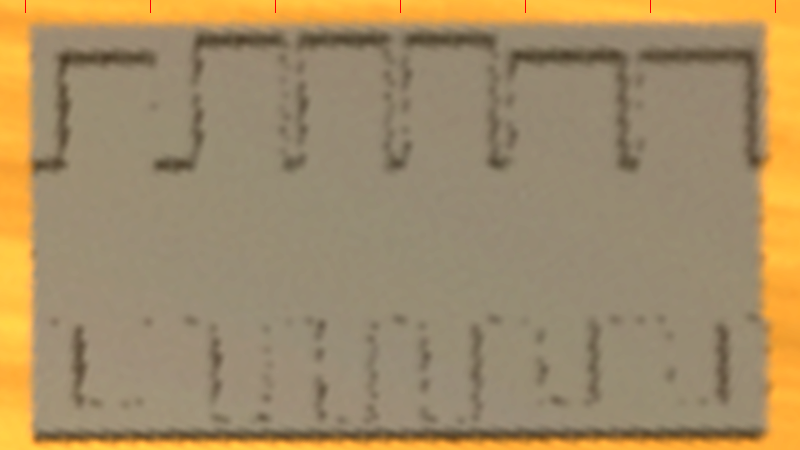

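The rectified tray at 2.5 px/mm puts the pocket centres at columns 109, 241, 344, 450, 566 and 697. That gives lane y values of about +116, +64, +22, -20, -66.5 and -118.5 mm. Next I triangulate the press dots and pick the gauge.

```bash
cat > bot.py <<'E'
from cell import env,kin,job
from vis import *
ZT=.076            # TCP height with the shut tips 3 mm over the surface below
TRAY=np.array([.630,-.105]); TY=np.radians(8.2)
LANE={"pa":-.1185,"pb":-.0665,"ba":-.0195,"bb":.0225,"bc":.0645,"g":.1155}
def Q(yaw): return [0,np.cos(yaw/2),np.sin(yaw/2),0]
def u(yaw): return np.array([np.cos(yaw),np.sin(yaw)])
def over(xy,yaw,z=.3): env.reach([*xy,z],Q(yaw))
def pick(xy,yaw,op=.05,f=60,up=.3):
    env.grip(op); over(xy,yaw,.2); env.movel([*xy,ZT],.12); env.grip(0,f); s=env.get_state()
    print("grip",round(s["opening"],4),round(s["gripper_force"],1),"t",round(s["time"],1)); env.movel([*xy,up],.2)
def lane(k,x=0): return TRAY+x*u(TY)+LANE[k]*u(TY+np.pi/2)
def snap(n,name):
    p,d=camera(n); cv2.imwrite(f"pics/{name}.png",p); np.savez(name+".npz",p=p,d=d); return p,d
E
python3 - <<'E'
from bot import *
C={}
for n in("top","side"):
    im=np.load(n+"0.npz")["p"]; h=cv2.cvtColor(im,cv2.COLOR_BGR2HSV).astype(int)
    W=plane(n,np.indices((420,560))[::-1].reshape(2,-1).T,.06).reshape(420,560,3)
    m=(h[...,1]>75)&(h[...,0]>8)&(h[...,0]<30)&(np.hypot(W[...,0]-.65,W[...,1]-.318)<.045)
    k,l,st,c=cv2.connectedComponentsWithStats(m.astype(np.uint8))
    C[n]=[(c[i].round(1).tolist(),int(st[i,4]),plane(n,[c[i]],.06)[0].round(4).tolist()) for i in range(1,k)]; print(n,C[n])
g=np.array([.3715,-.355]); y=np.radians(17.8)
best=None
for add in(0,np.pi,-np.pi):
    q=kin.inverse_kinematics([*g,.2],Q(y+add)); print(add,None if q is None else np.round(q,2))
for pt,yw in(((.62,.31),46.5),((.62,-.01),8.2)):
  for add in(0,np.pi):
    q=kin.inverse_kinematics([*pt,.2],Q(np.radians(yw)+add)); print(pt,add,None if q is None else np.round(q,2))
E
```

```text
top [([121.4, 171.0], 23, [0.6729, 0.2946, 0.06]), ([122.7, 187.9], 152, [0.6284, 0.2943, 0.06]), ([106.2, 189.9], 23, [0.6293, 0.336, 0.06])]
side [([262.8, 138.4], 5, [0.6261, 0.3385, 0.06]), ([277.0, 141.5], 6, [0.671, 0.3004, 0.06])]
0 [-0.22  0.69  1.21  2.08 -0.81  0.96  0.18]
3.141592653589793 [ 0.62  0.35  0.02  2.03 -0.01  0.76  2.53]
-3.141592653589793 [ 0.62  0.35  0.02  2.03 -0.01  0.76  2.53]
(0.62, 0.31) 0 [-0.95  0.68  0.61  1.63 -0.45  0.98 -0.95]
(0.62, 0.31) 3.141592653589793 [-0.6   0.61  0.07  1.6  -0.05  0.94  1.87]
(0.62, -0.01) 0 [-0.63  0.62  0.78  1.82 -0.54  0.92 -1.04]
(0.62, -0.01) 3.141592653589793 [-0.29  0.51  0.28  1.8  -0.18  0.86  1.79]
```

```bash
cat >> bot.py <<'E'
PY=np.radians(46.5); WL=np.array([.6184,.3269]); WR=np.array([.6619,.2857])
E
python3 - <<'E'
from bot import *
env.goto_joints([.62,.3,.02,1.8,-.01,1.04,-.61]); print(env.get_state()["tcp_pos"].round(3))
pick([.3703,-.3535],np.radians(17.8),f=70)
print(env.get_state()["opening"])
over(WL-.100*u(PY),PY,.25); z=ZT+.0195
env.movel([*(WL-.1*u(PY)),z],.15)
env.movel([*(WL-.085*u(PY)),z],.05)
print(env.get_state()["tcp_pos"].round(4),env.get_state()["opening"],env.get_state()["qpos"].round(2))
p,_=snap("top","t1"); q,_=snap("side","s1")
a=cv2.resize(p[130:260,50:180],None,fx=3,fy=3,interpolation=2); b=cv2.resize(q[80:210,200:330],None,fx=3,fy=3,interpolation=2)
cv2.imwrite("pics/pre.png",np.hstack([a,b]))
E
```

```text
[ 0.422 -0.387  0.312]
grip 0.0144 69.0 t 7.0
0.014547080723793146
[0.5601 0.2656 0.0956] 0.013915683611260094 [-0.16  0.7  -0.52  1.8   0.49  0.77 -1.7 ]
```

View pics/pre.png

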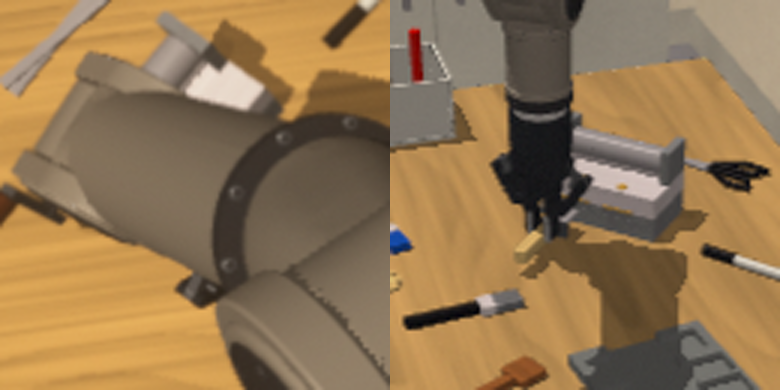

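The top view is covered by the arm. The side view shows the gauge held level, handle end at crop (525,248), facing the press. I go on by force-guarded insertion.

Run:
```python
from bot import *
z=ZT+.0195
def st():
    s=env.get_state(); d=s["tcp_pos"][:2]-WL; e=u(PY); print("x",round(d@e,4),"y",round(d@u(PY+np.pi/2),4),"z",round(s["tcp_pos"][2]-z,4),"F",s["force"].round(1),"op",round(s["opening"],4),"t",round(s["time"],1))
st()
h=env.movel([*(WL-.018*u(PY)),z],.04,stop_force=8); print(h); st()
env.dwell(.3); st()
```

```text
x -0.0852 y 0.0 z -0.0001 F [ 0.3 -0.3 -0.9] op 0.0139 t 12.3
True
x -0.0231 y 0.0001 z -0.001 F [ 0.4 -0.2  1.8] op 0.0138 t 13.7
x -0.0231 y 0.0001 z -0.0011 F [ 0.4 -0.2  3.7] op 0.0142 t 14.0
```

Run:
```python
from bot import *
z=ZT+.0195
def st():
    s=env.get_state(); d=s["tcp_pos"][:2]-WL; e=u(PY); print("x",round(d@e,4),"y",round(d@u(PY+np.pi/2),4),"z",round(s["tcp_pos"][2]-z,4),"F",s["force"].round(1),"op",round(s["opening"],4),"t",round(s["time"],1))
h=env.movel([*(WL-.012*u(PY)),z],.02,stop_force=12); print(h); st()
env.dwell(.6); st()
q,_=snap("side","s2"); cv2.imwrite("pics/in1.png",cv2.resize(q[90:180,215:325],None,fx=6,fy=6,interpolation=2))
```

```text
True
x -0.0224 y 0.0001 z -0.0011 F [-0.9 -1.1  5. ] op 0.0141 t 14.3
x -0.0225 y 0.0001 z -0.0011 F [-1.2 -0.9  5. ] op 0.0138 t 14.9
```

View pics/in1.png

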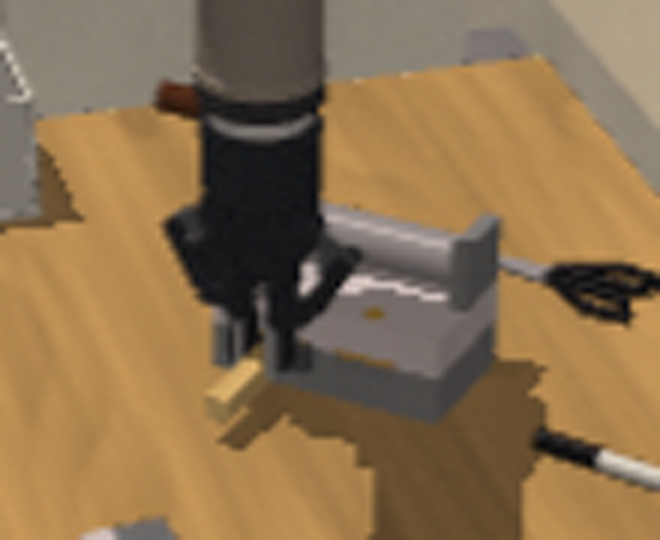

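The side crop shows the gauge in the left window with its handle end at crop (222,395), which is side pixel (252,156). I check that against the expected seated position before moving on.

Run:
```python
from bot import *
for dx in(-.080,-.085,-.090): print(dx,project("side",[[*(WL+dx*u(PY)),.0375-.001]]).round(1))
q=np.load("s2.npz")["p"]; h=cv2.cvtColor(q,cv2.COLOR_BGR2HSV).astype(int)
print(env.get_state()["time"])
sub=h[150:166,244:264]; print(sub[...,1][6]); 
for r in range(150,166): print(r,"".join("#" if h[r,c,2]>165 and 15<h[r,c,0]<30 and h[r,c,1]<140 else "." for c in range(240,270)))
```

```text
-0.08 [[251.7 155.2]]
-0.085 [[251.  155.8]]
-0.09 [[250.4 156.4]]
14.975
[141 141 142 141 142 134 130 128 129 127 128 129 130 134 137 140 138 138
 138 138]
150 .....#.........###............
151 ..........#...####............
152 .........#..#####.............
153 ..#........#####..............
154 ..........#####...............
155 ...#.....#####................
156 ...........##.................
157 ....##........................
158 ..............................
159 ..............................
160 .........#....................
161 ............#.................
162 ...........#..........#.......
163 ..........#..................#
164 ..#......#..#....#......#.....
165 ..............................
```

The handle end matches the seated pose within about a pixel, so the left window is done. Now the right window.

Run:
```python
from bot import *
z=ZT+.0195
def st():
    s=env.get_state(); d=s["tcp_pos"][:2]-WR; e=u(PY); print("x",round(d@e,4),"y",round(d@u(PY+np.pi/2),4),"z",round(s["tcp_pos"][2]-z,4),"F",s["force"].round(1),"op",round(s["opening"],4),"t",round(s["time"],1))
env.movel([*(WL-.085*u(PY)),z],.06); st()
env.movel([*(WR-.085*u(PY)),z],.08); st()
print(env.movel([*(WR-.012*u(PY)),z+.0005],.04,stop_force=10)); st()
env.dwell(1.0); st()
q,_=snap("side","s3"); cv2.imwrite("pics/in2.png",cv2.resize(q[90:180,215:325],None,fx=6,fy=6,interpolation=2))
print(project("side",[[*(WR-.085*u(PY)),.0375]]).round(1))
```

```text
x -0.0847 y 0.06 z 0.0 F [ 0.4 -0.1 -0.6] op 0.0141 t 16.2
x -0.0849 y 0.0007 z -0.0 F [-0.5 -0.4 -1.2] op 0.0139 t 17.1
True
x -0.0224 y 0.0001 z -0.0005 F [-1.  -0.5  3.2] op 0.0139 t 18.5
x -0.0227 y 0.0003 z -0.0009 F [3.5 1.2 5.1] op 0.014 t 19.5
[[265.4 159.4]]
```

View pics/in2.png

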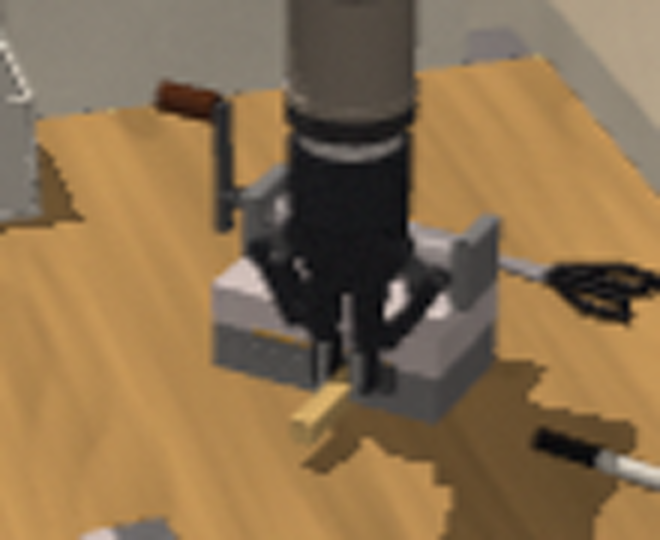

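The handle end is at side pixel (265,160), matching the seated prediction (265.4,159.4). The right window is done, so the gauge goes to its compartment.

```bash
cat >> bot.py <<'E'
def place(k,x=0,z=.3):
    t=lane(k,x); over(t,TY,z); s=env.get_state(); print("held",round(s["opening"],4),round(s["gripper_force"],1))
    env.movel([*t,.12],.2); h=env.movel([*t,ZT+.0042],.05,stop_force=12); s=env.get_state(); print("down",h,(s["tcp_pos"][2]-ZT).round(4),s["force"].round(1))
    env.grip(.034); env.movel([*t,z],.2); print("t",round(env.get_state()["time"],1))
def look(name,aside=True):
    p,_=snap("top",name)
    (ex,ey)=u(TY),u(TY+np.pi/2); X,Y=np.meshgrid(np.linspace(160,-160,800),np.linspace(90,-90,450))
    G=TRAY+(Y[...,None]*ex+X[...,None]*ey)/1000
    uv=project("top",np.dstack([G,np.full(X.shape,.014)])).astype(np.float32).reshape(450,800,2)
    cv2.imwrite(f"pics/{name}_tray.png",cv2.remap(p,uv[...,0],uv[...,1],cv2.INTER_CUBIC)); return p
E
python3 - <<'E'
from bot import *
z=ZT+.0195
env.movel([*(WR-.09*u(PY)),z],.06); env.movel([*(WR-.09*u(PY)),.25],.2)
place("g",-.003)
over([.5,.25],TY,.35)
p=look("t2"); q,_=snap("side","s4")
for nm,xy,k in(("brR",(.434,-.19),"brush"),("brL",(.436,.161),"brush"),("pad",(.432,.001),"paddle")):
    for n,im in(("top",p),("side",q)):
        try: Qm,_=tool(n,im,xy,.006,k); o,y,L=axis(Qm,0,0); print(nm,n,o.round(4),round(np.degrees(y),1),round(L,4),len(Qm))
        except Exception as e: print(nm,n,e)
E
```

```text
held 0.0137 73.7
down True 0.0049 [-1.5  1.2  6.5]
t 26.0
brR top [ 0.4342 -0.1898] -21.1 0.1435 392
brR side [ 0.4318 -0.1878] -20.9 0.1437 331
brL top [0.4076 0.1924] -140.1 0.2141 2796
brL side [0.4347 0.1607] 6.7 0.1439 211
pad top [ 0.4339 -0.    ] 26.6 0.1242 248
pad side [0.4331 0.0017] 26.5 0.1259 146
```

View pics/t2_tray.png

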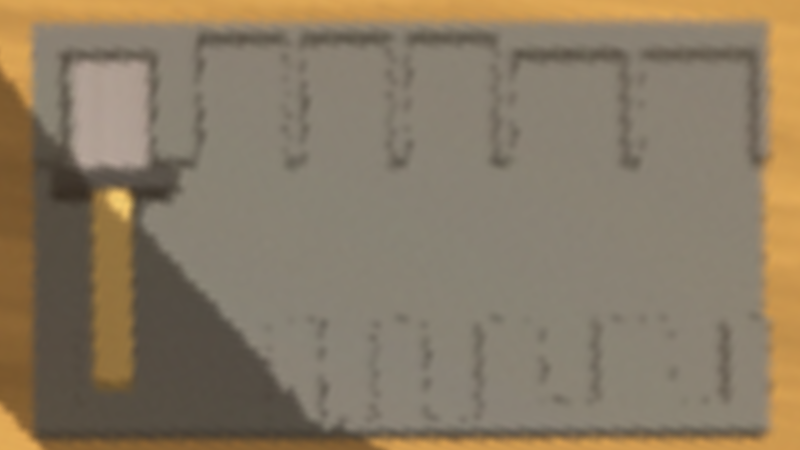

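The gauge lies in its lane: blade in the pocket at columns 68-152, cross-bar in the channel, handle centred at column 112. Next are the paddle and the right brush, each re-measured by the side camera just before picking.

```bash
cat >> bot.py <<'E'
def find(xy,k,n="side"):
    p,_=camera(n); Qm,_=tool(n,p,xy,.006,k); o,y,L=axis(Qm,0,0); o=o+(np.array([.001,-.001]) if n=="side" else np.array([-.001,.0012]))
    print(k,n,o.round(4),np.degrees(y).round(1),L.round(4)); return o,y,L
E
python3 - <<'E'
from bot import *
over([.55,-.02],TY,.35)
for xy,k,ln in(((.4337,.0008),"paddle","pa"),((.4332,-.189),"brush","ba")):
    o,y,L=find(xy,k)
    if np.hypot(*(o-xy))>.006 or abs(L-(.127 if k=="paddle" else .143))>.006: print("moved?"); break
    pick(o,y); place(ln)
over([.5,.3],TY,.35); look("t3")
E
```

```text
paddle side [0.4329 0.0005] 26.9 0.1283
grip 0.0119 58.8 t 31.0
held 0.0119 58.6
down True 0.0048 [-1.5  0.6  5.6]
t 36.8
brush side [ 0.434  -0.1899] -20.2 0.1405
grip 0.0123 58.9 t 39.7
held 0.012 58.6
down True 0.0048 [-1.3  0.   6.2]
t 45.2
```

View pics/t3.png

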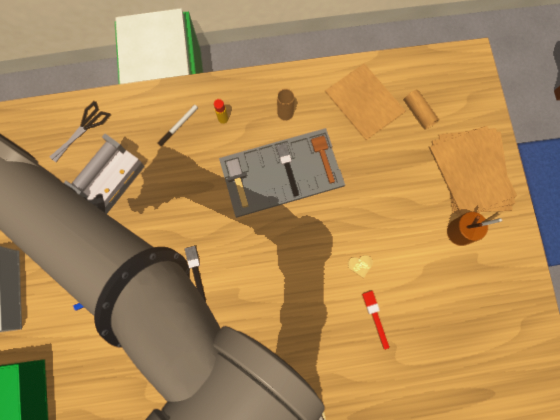

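The paddle at (323,160) and the right brush at (289,168) are in the tray. The left brush has been knocked to about (197,273), so I re-measure it with the arm out of the way.

Run:
```python
from bot import *
over([.5,-.3],TY,.35)
a=find((.405,.145),"brush","top"); b=find((.405,.145),"brush","side")
o=(a[0]+b[0])/2; y=(a[1]+b[1])/2
for d in(0,.006,.012,.02):
  for z in(ZT,.2):
    q=kin.inverse_kinematics([*(o+d*u(y)),z],Q(y)); print(d,z,None if q is None else np.round(q,2))
```

```text
brush top [0.3957 0.1449] 7.9 0.1412
brush side [0.3959 0.1442] 8.1 0.1452
0 0.076 [-0.03  0.52 -0.55  2.27  0.59  0.49 -2.49]
0 0.2 [ 0.24  0.31 -0.84  2.19  0.34  0.77 -2.25]
0.006 0.076 [-0.03  0.53 -0.55  2.26  0.59  0.5  -2.48]
0.006 0.2 [ 0.24  0.33 -0.83  2.18  0.35  0.77 -2.25]
0.012 0.076 [-0.02  0.54 -0.56  2.24  0.59  0.5  -2.48]
0.012 0.2 [ 0.24  0.34 -0.83  2.17  0.35  0.78 -2.26]
0.02 0.076 [-0.01  0.55 -0.56  2.23  0.59  0.52 -2.47]
0.02 0.2 [ 0.24  0.35 -0.83  2.15  0.36  0.79 -2.26]
```

Run:
```python
from bot import *
over([.5,.15],TY,.3)
o,y,L=find((.396,.1446),"brush","side")
if np.hypot(*(o-[.396,.1446]))<.006: o=(o+np.array([.3958,.1446]))/2; pick(o,y); place("bc")
over([.45,.35],TY,.35); p=look("t4"); snap("side","s5")
for n in("top",):
    P=cloud(n,np.load("t4.npz")["d"]); D=P[...,:2]-TRAY; X=D@u(TY); Y=D@u(TY+np.pi/2)
    for k in("pa","ba","bc","g"):
        r=[]
        for x0 in(-.06,-.045,-.02,0,.045,.06):
            m=(abs(X-x0)<.006)&(abs(Y-LANE[k])<.005); r.append(np.nanmedian(P[m][:,2]))
        print(k,np.round(np.array(r)*1000,1))
    m=(abs(X)<.02)&(abs(Y-.0225)<.008); print("floor",np.nanmedian(P[m][:,2]))
```

```text
brush side [0.3959 0.1443] 8.2 0.1452
grip 0.0121 58.9 t 53.4
held 0.0121 58.7
down True 0.0047 [-1.5 -0.5  5. ]
t 59.2
pa [16.3 16.5 16.5 16.5 16.1 15.6]
ba [16.4 16.6 16.1 16.3 15.8 16.3]
bc [16.2 16.4 14.5 15.6 16.8 17.4]
g [21.5 21.6 22.6 21.2 15.1 15.2]
floor 0.004837921406121715
```

View pics/t4_tray.png

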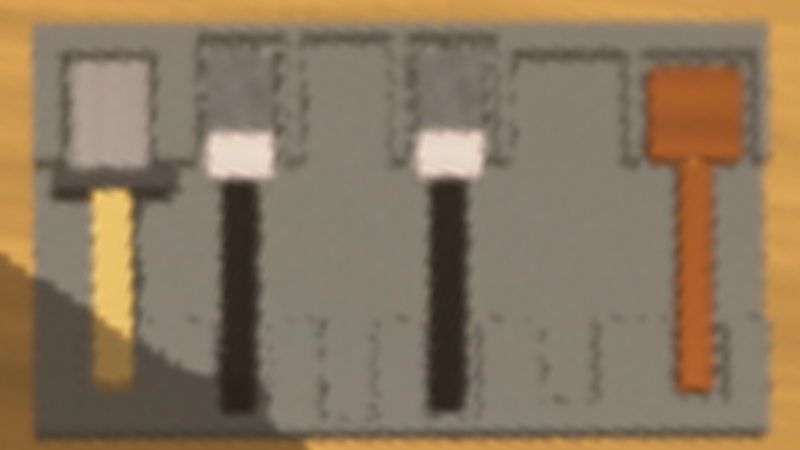

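View pics/s5.png

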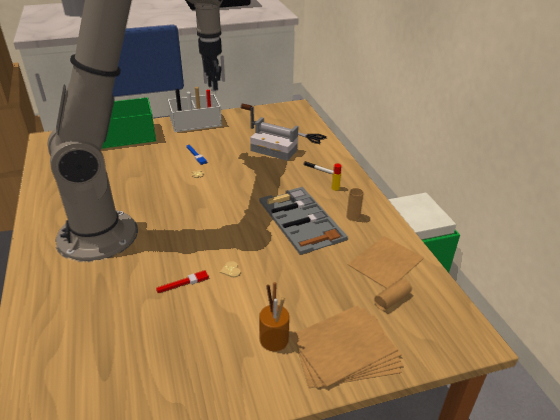

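All four tools lie flat: tool tops are at about 16 mm and the gauge at about 22 mm, as expected. The side view shows no tools left out and the standing items unmoved. Handing in.

```bash
python3 -c "
from cell import job
print(job.job_done())"
```

```text
the job is handed in; nothing more can be done
None
```

I checked both press windows with the gauge, laid the gauge, the paddle and both brushes flat in their compartments, and handed the job in at about 60 s; the glue stick, cardboard tube and brush jar are still standing, and the judge's verdict was not shown.

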